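# Shut the heat-shock tube carrier and hold it level over the heater well

### The arm

A 6-joint arm with a two-finger parallel gripper is mounted at the origin on a cart in front of the work surface, level with it; the furniture and walls round the work are solid. World frame = base frame: x ahead of the robot, y to its left, z up, the work surface at z = 0. Lengths are in mm, angles in degrees, forces in N, time in s.
With the tool pointing down it reaches from about 250 to 850 mm from the base axis. Payload 12.5 kg.
Tool frame: the origin (TCP) lies midway between the tips of the shut fingers; the grasp point (between the pads) lies 19 mm behind it; z points along the fingers, y is the line along which they close (so a half turn about z gives the same grasp; the last joint's range is limited). The gripper opens to 93 mm and grips with 3 to 60 N. Pads are 15 mm wide; open, the fingers measure 128 mm over their backs; the gripper's body (75 mm by 188 mm) begins 65 mm behind the grasp point.
Start: joints at [71.299, 20.094, 94.641, -0, 65.266, -4.847], TCP at [131.666, 533.993, 218.633] pointing down, gripper open.
Joint ranges: [-157.81, 157.81], [-45, 120.19], [0.68, 151.7], [-89.99, 269.99], [4.06, 180], [-164.3, 164.3]. Speed limits (degrees/s): [127.2, 127.2, 159.86, 180, 180, 180].

### API

Orientations are given as a 3x3 rotation matrix whose columns are the frame's x, y, z axes.
In Python, from rig import manip gives the robot as it stands.
- The arm moves only by the tool jog_arm, never from a script. Its argument "rows" is a list of rows, each an object with "hand": the opening, from 0 (shut) to 1 (fully open); "travel": the shift along the tool's x, y, z in cm, a list of three; "twist": the turn, a rotation vector about the tool's x, y, z in rad, a list of three. In form: [{"hand": hand, "travel": [x, y, z], "twist": [ax, ay, az]}, ...]. A call has 1 to 20 rows; each row is the pose to reach, as a shift and turn from the pose commanded when the call began, along the tool's axes at that moment; what a row does not reach only later rows make up. A row lasts 1/12 s, in which the tool goes at most 41.7 mm and 7.16 degrees, less where a joint would pass 70% of its speed; a pose out of reach is approached as far as the arm can. A call with a gripper value outside its range is refused whole. The fingers move at their own pace and stop on an object; the grip force is fixed at half the most. Time passes only in rows, so rows that repeat a pose let the fingers close. It gives the time, the measured TCP pose, the force, the opening and the grip force at its end, in the units of the state.
- manip.state(): the state, without advancing time (a new reading comes with each control period).
- manip.snapshot(name): name is "scene" or "top" or "wrist"; returns a dict with "color" (400x640x3 uint8, blue, green, red), "z_map" (400x640 float32, mm along the optical axis (not along the pixel's ray), 0 where there is no reading), "K" (3x3 intrinsics, pixels), "dist_coeffs" ([k1, k2, p1, p2, k3] as OpenCV has them; the pictures are not rectified), "rvec" (rotation vector, rad) and "tvec" (3), from world to camera coordinates, as OpenCV has them; the wrist camera has in their place "mount" (4x4, takes a point from camera to tool coordinates, whose origin is the TCP and whose axes are the flange's). Camera axes: x right, y down, z forward; pixel columns grow to the right and rows downward; lengths in mm; the calibration is good to about 2 mm. A picture is of the moment at which its call begins: read the wrist's pose just before it.
- manip.finish_job(): hands the job in; it is judged then, once.
The state is a dict: "t": time; "joint_pos": joint angles; "qvel": joint speeds; "joint_torque": joint torques, N m; "ee_pos": TCP position; "eef_rot": TCP orientation; "wrist_force": force on the tool from outside, world axes, zero at the start; "ft_torque": the same for the moment, N m; "opening": finger opening in mm; "finger_force": force on a finger pad.
Only numpy, scipy, OpenCV 4.12 (cv2) and the standard library are available. Lean on these libraries where they do the work, as an engineer would, in place of code of your own. Each camera call takes 0.05 s, during which the arm holds its last target. There are 200 camera calls.

### The job

The sample tubes are loaded in the small carrier for a timed heat shock. Shut its blue lid fully while it stands on the bench, then lift the carrier by the balance point of its flat steel handle bar, keep it level, and hold it about 3 cm above the heater's well, box over well and handle over the slot at the control-panel side, ready to go straight down when I start the timer. Do not touch the heater with the carrier or disturb the other things on the bench; finish still holding the carrier there.

Things in the scene. Friction and masses are not known exactly. Their poses are not given: they have to be found in the camera images.
- carrier: tube carrier, loose, 0.5 to 0.75 kg: open aluminium box (70 along x, 60 along y, 44 mm high) with six clear micro tubes and a long handle along its own -x. Origin: centre of the box's underside; z up. Stands level on box and a wire foot. Handle: steel bar 10 mm wide (y), 16 mm high, centre line 30 mm up, bare from 37 to 203 mm behind the origin; then a blue grip, 20 x 26 mm, to 295 mm
- balance (a point): balance point of the whole carrier with its lid shut (true to 4 mm), on the centre line of the bare steel bar, 82 mm behind the box centre and 30 mm above the underside; axes as the carrier's
- lid (a joint): angle of the blue plastic lid, rad: 0 = fully shut, 2.0 = stop, leaning back over the handle. It starts wide open (1.6 or more). The hinge is stiff: the lid stays where it is left, moves with about 1 N at its free edge, and has to be pushed all the way home
- lid_hinge (a point): middle of the lid's hinge line, at the handle side of the box, 36 mm behind the carrier's origin and 44.5 mm up; axes as the carrier's (the hinge line is y). The lid is a shallow cap, 74 mm from hinge to free edge, 64 mm wide, 9 mm thick; shut, its top is 54 mm above the carrier's underside
- lid_edge (a point): middle of the outer face of the lid at its free edge (moves with the lid), 74 mm from the hinge line; a 10 mm thumb tab continues beyond it
- heater: dry-block heater, fixed, white on a grey base, 235 (x) by 170 mm (y). Origin on the bench under the centre of its well; z up. The well block reaches from 58 mm in front (-x) to 85 mm behind; the low sloping control panel with a dark display lies at the -x side, 20 to 50 mm high, to 150 mm in front
- well_mouth (a point): centre of the well at its bright aluminium rim, the heater's highest part, 77 mm above the bench; axes as the heater's. The well is 78 (x) by 70 mm (y), 36 mm deep; a slot 18 mm wide in its -x wall lets the carrier's handle out towards the control panel, so the carrier belongs with its x along the heater's x
- timer: small white bench timer with dark display, 68 x 60 x 15 mm, loose bystander; origin at its underside
- orange_rack: orange micro tube rack, 52 x 112 x 46 mm, loose bystander; origin at its underside
- white_bottle: white plastic screw-cap bottle, 78 mm wide, 103 mm high, loose bystander; origin at its underside
- wash_bottle: wash bottle with bent spout and pale cap, 60 x 108 x 209 mm, loose bystander; origin at its underside

How it is judged:
By the outcome, as a careful person would: the job done as asked, in the order asked, and still so for the second after the job is handed in, while the arm keeps its last pose, push and grip.
It also fails if it takes over 69 s, if anything falls off the work surface, if the arm or the gripper's body presses on something with over 40 N, if the wrist force passes 120 N, or if a joint passes its speed limit or range.

## Working session

There is one attempt and no reset: what is moved stays moved. The work goes in short steps, Python scripts to look and compute and a tool call to move; the robot and the scene stay as the last step left them, time stands still between calls to the robot, and variables do not carry over. Pictures are saved under pics/ and viewed, at most 10 in all, crops included, and the job is handed in when it is done.

Besides the shell and the picture viewer there is one more tool, called after "Emit:" by a JSON object that holds its "api" and its "payload", one argument or row to a line. jog_arm: Moves the arm, as the interface text tells. Its arguments: {"type":"object","properties":{"rows":{"type":"array","items":{"type":"object","properties":{"hand":{"type":"number"},"travel":{"type":"array","items":{"type":"number"}},"twist":{"type":"array","items":{"type":"number"}}}}}},"required":["rows"]}

```bash
mkdir -p pics; ls
cat > h.py <<'E'
import numpy as np, cv2
from rig import manip
def snap(n):
    s=manip.state(); d=manip.snapshot(n)
    if 'mount' in d:
        T=np.eye(4);T[:3,:3]=np.array(s['eef_rot']);T[:3,3]=s['ee_pos'];M=T@np.array(d['mount'])
        d['R'],d['c']=M[:3,:3],M[:3,3]
    else:
        R=cv2.Rodrigues(np.array(d['rvec'],float))[0]; d['R']=R.T; d['c']=-R.T@np.array(d['tvec'],float).ravel()
    return d
def rays(d,uv):
    p=cv2.undistortPoints(np.array(uv,float).reshape(-1,1,2),np.array(d['K'],float),np.array(d['dist_coeffs'],float)).reshape(-1,2)
    return np.c_[p,np.ones(len(p))]
def plane(d,uv,z):
    r=rays(d,uv)@d['R'].T; return d['c']+r*((z-d['c'][2])/r[:,2])[:,None]
def cloud(d,mask=None):
    z=d['z_map']; m=z>0
    if mask is not None: m&=mask.astype(bool)
    v,u=np.nonzero(m); r=rays(d,np.c_[u,v])*z[v,u][:,None]
    return r@d['R'].T+d['c'], np.c_[u,v]
def save(d,n): cv2.imwrite('pics/'+n+'.png',d['color'])
E
python3 - <<'E'
from h import *
for n in('scene','top'):
    d=snap(n); save(d,n+'0'); print(n,d['c'],d['R'][:,2])
s=manip.state(); print(s['t'],s['ee_pos'],s['eef_rot'],s['opening'],s['wrist_force'])
E
```

```text
pics
scene [-141.07908365 -456.20877706 1092.63728237] [ 0.5458235   0.32131479 -0.77384334]
top [ 432.67635074  -17.19223501 1388.91373793] [ 0.10556183 -0.00326175 -0.99440739]
0.1 [131.59215729 533.7060407  218.17000545] [[-9.70903578e-01  2.39470578e-01 -2.90401049e-04]
 [ 2.39470748e-01  9.70903101e-01 -9.63771162e-04]
 [ 5.11564423e-05 -1.00527143e-03 -9.99999493e-01]] 92.94878519189056 [ 0.92629228 -0.90187991  1.18523077]
```

View pics/scene0.png

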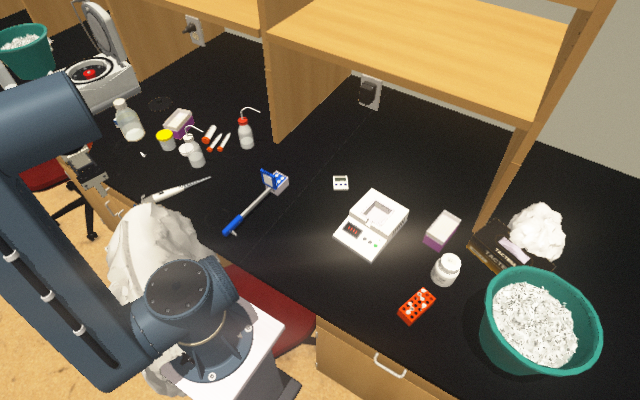

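View pics/top0.png

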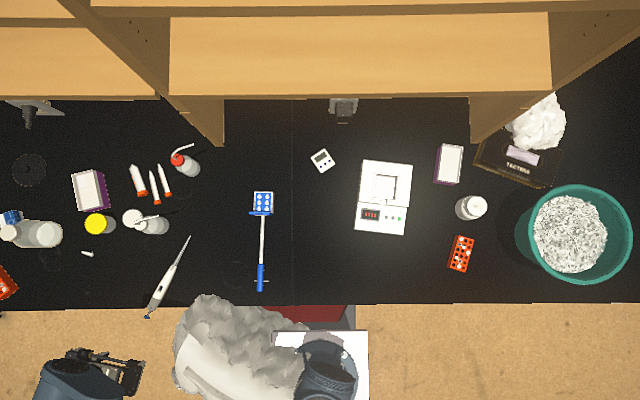

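Scene: the carrier's box is at about (275,182) and its handle runs to (228,230); the heater is at (372,222). In the top view the box is at (262,200), the grip end at (260,290), and the heater at (382,195) with its panel on the robot side. Next I measure them.

Run:
```python
from h import *
d=snap('top'); s=snap('scene')
def rep(d,box,name):
    u0,v0,u1,v1=box
    hsv=cv2.cvtColor(d['color'],cv2.COLOR_BGR2HSV)
    roi=np.zeros(hsv.shape[:2],bool); roi[v0:v1,u0:u1]=1
    blue=roi&(hsv[...,0]>100)&(hsv[...,0]<130)&(hsv[...,1]>120)&(hsv[...,2]>60)
    n,l,st,c=cv2.connectedComponentsWithStats(blue.astype(np.uint8))
    for i in range(1,n):
        if st[i,4]>15:
            P,_=cloud(d,l==i); print(name,'blue',st[i],c[i].round(1),P.mean(0).round(0),P.min(0).round(0),P.max(0).round(0))
    print('ray check',plane(d,[c[i]],43).round(1))
rep(d,(235,170,290,310),'top'); rep(s,(215,160,300,245),'scene')
# steel bar in top
g=cv2.cvtColor(d['color'],cv2.COLOR_BGR2GRAY)
uv=[]
for v in range(222,262,3):
    r=g[v,250:275].astype(float); r[r<70]=0
    uv.append((250+(r*np.arange(25)).sum()/r.sum(),v))
P=plane(d,uv,38); print('bar',P[[0,-1]].round(1)); 
f=cv2.fitLine(P[:,:2].astype(np.float32),cv2.DIST_HUBER,0,.01,.01).ravel(); print(f,np.degrees(np.arctan2(f[1],f[0])))
# heater
P,uv=cloud(d); 
hm=(uv[:,0]>345)&(uv[:,0]<420)&(uv[:,1]>150)&(uv[:,1]<245)
Q=P[hm]; 
for a,b in((72,82),(60,72),(15,58)):
    k=Q[(Q[:,2]>a)&(Q[:,2]<b)]; print(a,len(k),k.min(0).round(0),k.max(0).round(0), cv2.minAreaRect(k[:,:2].astype(np.float32)))
def big(d,b,k,n):
    u0,v0,u1,v1=b; return cv2.resize(d['color'][v0:v1,u0:u1],None,fx=k,fy=k,interpolation=cv2.INTER_CUBIC)
A=big(d,(230,140,430,300),4,0)
cv2.imwrite('pics/topcrop.png',A[:600])
k=P[(uv[:,1]<95)&(uv[:,1]>60)&(uv[:,0]>230)&(uv[:,0]<420)]; print('shelf',k.min(0),k.max(0),np.median(k,0))
```

```text
top blue [248 193  24  23 243] [261.8 205.3] [567. 184.  61.] [532. 151.  -4.] [611. 237. 128.]
top blue [256 264   9  28 190] [259.8 277.2] [332. 192.  39.] [287. 183.  -3.] [375. 205.  50.]
ray check [[331.8 191.8  43. ]]
scene blue [260 168  26  22 166] [271.2 177.7] [558. 185.  72.] [530. 148.  -5.] [632. 301. 127.]
scene blue [222 214  21  23 197] [231.8 225. ] [331. 191.  34.] [286. 179.  -6.] [400. 232.  47.]
ray check [[326.1 185.1  43. ]]
bar [[512.7 185.   38. ]
 [384.1 190.5  38. ]]
[ 9.9929172e-01 -3.7631236e-02  4.4122443e+02  1.8865378e+02] -2.15662
72 1373 [ 556. -313.   72.] [ 711. -136.   82.] ((633.1591796875, -224.30116271972656), (163.05589294433594, 139.5079345703125), 81.91925811767578)
60 234 [ 554. -311.   60.] [ 712. -136.   72.] ((633.531005859375, -225.17079162597656), (164.8363494873047, 141.1023712158203), 82.63233184814453)
15 1970 [ 464. -296.   15.] [ 710. -121.   58.] ((585.9844970703125, -218.42626953125), (169.5897216796875, 228.05523681640625), 82.3463134765625)
shelf [ 770.56054123 -239.42753524  490.17383249] [852.14958182 186.90498313 511.04511006] [809.99822379 -25.7767836  505.31410475]
```

View pics/topcrop.png

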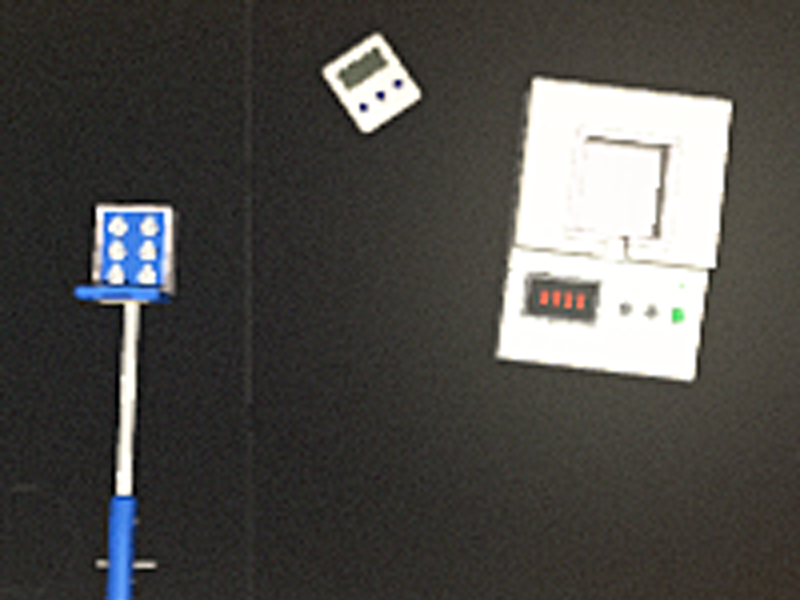

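The top crop shows the carrier with its lid about upright (crop 125,293) and the bar running down to the grip at (122,497). The heater's well is at about (627,190) and its slot at about (622,245), with yaw near -7°. I'll take closer measurements with the wrist camera.

```bash
cat >> h.py <<'E'
from scipy.spatial.transform import Rotation as Rn
def Rd(yaw): # tool down, tool x along -(carrier x) at yaw deg
    c,s=np.cos(np.radians(yaw)),np.sin(np.radians(yaw)); return np.array([[-c,-s,0],[-s,c,0],[0,0,-1.]])
def go(pos,yaw,s=None):
    s=s or manip.state(); R=np.array(s['eef_rot'])
    print('travel cm',(R.T@(np.array(pos)-s['ee_pos'])/10).round(2),'twist',Rn.from_matrix(R.T@Rd(yaw)).as_rotvec().round(3))
E
python3 - <<'E'
from h import *
d=manip.snapshot('wrist'); print(np.array(d['mount']).round(2),np.array(d['K']).round(0))
go((430,190,330),-2.2)
E
```

```text
[[  -0.     -0.95   -0.3    85.13]
 [   1.     -0.     -0.     -0.23]
 [  -0.     -0.3     0.95 -165.6 ]
 [   0.      0.      0.      1.  ]] [[316.   0. 317.]
 [  0. 316. 193.]
 [  0.   0.   1.]]
travel cm [-37.2  -26.25 -11.15] twist [-0.001 -0.    -0.203]
```

Emit:
{"api": "jog_arm", "payload": {
  "rows": [
    {"hand": 0,"travel": [-34.2,-26.9,0],"twist": [0,0,-0.203]},
    {"hand": 0,"travel": [-34.2,-26.9,0],"twist": [0,0,-0.203]},
    {"hand": 0,"travel": [-34.2,-26.9,0],"twist": [0,0,-0.203]},
    {"hand": 0,"travel": [-34.2,-26.9,0],"twist": [0,0,-0.203]},
    {"hand": 0,"travel": [-34.2,-26.9,0],"twist": [0,0,-0.203]},
    {"hand": 0,"travel": [-34.2,-26.9,0],"twist": [0,0,-0.203]},
    {"hand": 0,"travel": [-34.2,-26.9,0],"twist": [0,0,-0.203]},
    {"hand": 0,"travel": [-34.2,-26.9,0],"twist": [0,0,-0.203]},
    {"hand": 0,"travel": [-34.2,-26.9,0],"twist": [0,0,-0.203]},
    {"hand": 0,"travel": [-34.2,-26.9,0],"twist": [0,0,-0.203]},
    {"hand": 0,"travel": [-34.2,-26.9,0],"twist": [0,0,-0.203]},
    {"hand": 0,"travel": [-34.2,-26.9,0],"twist": [0,0,-0.203]},
    {"hand": 0,"travel": [-34.2,-26.9,0],"twist": [0,0,-0.203]},
    {"hand": 0,"travel": [-34.2,-26.9,0],"twist": [0,0,-0.203]},
    {"hand": 0,"travel": [-34.2,-26.9,0],"twist": [0,0,-0.203]},
    {"hand": 0,"travel": [-34.2,-26.9,0],"twist": [0,0,-0.203]}
  ]
}}

```text
t: 1.58
ee_pos: [398.8, 191.7, 218.7]
eef_rot: [[-0.999, 0.037, -0.0], [0.037, 0.999, 0.0], [0.0, 0.0, -1.0]]
wrist_force: [1.2, -0.0, 0.7]
opening: 0.4
finger_force: 0.0
```

Run:
```python
from h import *
s=manip.state(); print(s['t'],s['ee_pos'],s['opening'],np.abs(s['qvel']).max(),np.array(s['eef_rot']).round(4)[0])
d=snap('wrist'); save(d,'w1'); import pickle; pickle.dump(d,open('w1.pkl','wb'))
```

```text
1.5833 [398.76234416 191.72668568 218.66320729] 0.3982271527242197 0.19364785516073957 [-0.9993  0.0372 -0.    ]
```

View pics/w1.png

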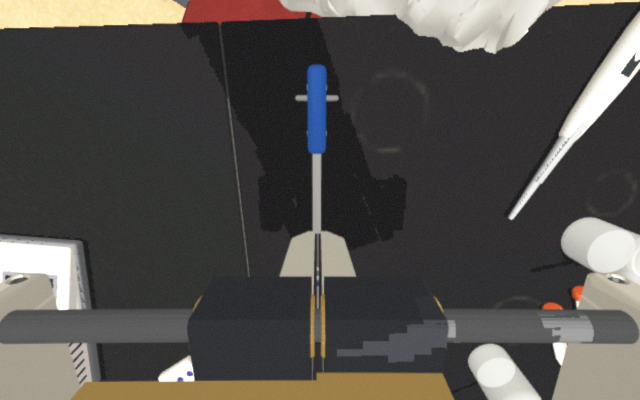

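The wrist view shows the blue grip from (317,65) to (317,153) and the steel bar below it to (318,235). The gripper hides the box. I'll fit the bar line and locate the grip boundary.

Run:
```python
from h import *
import pickle; d=pickle.load(open('w1.pkl','rb'))
im=d['color']; hsv=cv2.cvtColor(im,cv2.COLOR_BGR2HSV)
b=(hsv[...,0]>100)&(hsv[...,0]<130)&(hsv[...,1]>140)&(hsv[...,2]>50); b[:, :290]=0; b[:,345:]=0; b[200:]=0
vs=np.nonzero(b[:,314:320].sum(1)>3)[0]; print('rows',vs.min(),vs.max())
print('grip front edge z43',plane(d,[(316.5,vs.max()+.5)],43).round(1),'rear end z43/z17',plane(d,[(316.5,vs.min()-.5)],43).round(1),plane(d,[(316.5,vs.min()-.5)],17).round(1))
g=hsv[...,2].astype(float); uv=[]
for v in range(160,230,4):
    r=g[v,300:335]; k=np.nonzero(r>100)[0]; uv.append((300+k.mean(),v)); 
    if v%20==0: print(v,k.min()+300,k.max()+300)
P=plane(d,uv,38); print(P[[0,-1]].round(1))
gu=[(np.nonzero(b[v])[0].mean(),v) for v in range(80,150,5)]
G=plane(d,gu,43); 
for X in(P,G,np.r_[P,G]):
    f=np.polyfit(X[:,0],X[:,1],1); print(np.degrees(np.arctan(f[0])),np.polyval(f,[300,400,540]))
C,_=cloud(d,b); print('grip depth z',np.percentile(C[:,2],[5,50,95]))
# top-cam: box, lid edges
t=snap('top'); im=t['color']
for (u,v) in ((254,191.5),(273.5,192)): print('box far corners z44',plane(t,[(u,v)],44).round(1))
h=cv2.cvtColor(im,cv2.COLOR_BGR2HSV)
C,uv=cloud(t); m=(uv[:,0]>245)&(uv[:,0]<276)&(uv[:,1]>188)&(uv[:,1]<218)&(C[:,2]>60); print('lid pts',C[m].round(0)[::3])
```

```text
rows 64 152
grip front edge z43 [[374.4 191.8  43. ]] rear end z43/z17 [[284.7 195.2  43. ]] [[282.5 195.3  17. ]]
160 312 320
180 312 320
200 313 320
220 313 320
[[383.6 190.9  38. ]
 [465.8 188.3  38. ]]
-1.6672433532985327 [193.22315151 190.31244132 186.23744706]
-2.630872693405625 [194.73483459 190.13986571 183.70690928]
-2.2140684831844215 [194.44620651 190.5800034  185.16731906]
grip depth z [36.22684055 41.77478311 43.5427713 ]
box far corners z44 [[614.8 212.3  44. ]]
box far corners z44 [[612.3 147.2  44. ]]
lid pts [[540. 218. 118.]
 [540. 209. 119.]
 [540. 199. 118.]
 [540. 190. 117.]
 [539. 180. 121.]
 [539. 171. 119.]
 [539. 162. 117.]
 [539. 152. 119.]
 [537. 212. 119.]
 [537. 203. 117.]
 [536. 193. 119.]
 [536. 183. 120.]
 [536. 174. 117.]
 [536. 164. 125.]
 [536. 155. 117.]
 [539. 151.  76.]
 [534. 209. 115.]
 [533. 197. 129.]
 [532. 188. 129.]
 [532. 179. 128.]
 [534. 172. 112.]
 [533. 162. 117.]
 [533. 152. 121.]
 [533. 206.  78.]
 [533. 196.  78.]
 [533. 186.  86.]
 [532. 175.  92.]
 [531. 164. 100.]
 [532. 156.  87.]]
```

Carrier origin is about (578,184), yaw -2.2°, lid about 1.6 rad. I'll move behind the lid with the fingers shut.

Emit:
{"api": "jog_arm", "payload": {
  "rows": [
    {"hand": 0,"travel": [-3,-0.1,4],"twist": [0,0,0]},
    {"hand": 0,"travel": [-6,-0.1,8],"twist": [0,0,0]},
    {"hand": 0,"travel": [-8.9,-0.1,11.9],"twist": [0,0,0]},
    {"hand": 0,"travel": [-8.9,-0.1,11.9],"twist": [0,0,0]},
    {"hand": 0,"travel": [-8.9,-0.1,11.9],"twist": [0,0,0]},
    {"hand": 0,"travel": [-8.9,-0.1,11.9],"twist": [0,0,0]},
    {"hand": 0,"travel": [-8.9,-0.1,11.9],"twist": [0,0,0]}
  ]
}}

```text
t: 2.27
ee_pos: [487.8, 186.9, 100.7]
eef_rot: [[-0.999, 0.038, 0.001], [0.038, 0.999, 0.0], [-0.001, 0.0, -1.0]]
wrist_force: [-0.5, 0.8, 0.4]
opening: 0.2
finger_force: 0.0
```

Emit:
{"api": "jog_arm", "payload": {
  "rows": [
    {"hand": 0,"travel": [-1,0,0],"twist": [0,0,0]},
    {"hand": 0,"travel": [-2,0,-0.2],"twist": [0,0,0]},
    {"hand": 0,"travel": [-2.6,0,-0.3],"twist": [0,0,0]},
    {"hand": 0,"travel": [-3.2,0,-0.4],"twist": [0,0,0]},
    {"hand": 0,"travel": [-3.7,0,-0.45],"twist": [0,0,0]},
    {"hand": 0,"travel": [-4.1,0,-0.5],"twist": [0,0,0]},
    {"hand": 0,"travel": [-4.5,0,-0.5],"twist": [0,0,0]},
    {"hand": 0,"travel": [-4.9,0,-0.5],"twist": [0,0,0]},
    {"hand": 0,"travel": [-5.3,0,-0.5],"twist": [0,0,0]},
    {"hand": 0,"travel": [-5.7,0,-0.4],"twist": [0,0,0]},
    {"hand": 0,"travel": [-6.1,0,-0.35],"twist": [0,0,0]},
    {"hand": 0,"travel": [-6.5,0,-0.25],"twist": [0,0,0]},
    {"hand": 0,"travel": [-6.8,0,-0.1],"twist": [0,0,0]},
    {"hand": 0,"travel": [-7.2,0,0.05],"twist": [0,0,0]},
    {"hand": 0,"travel": [-7.55,0,0.2],"twist": [0,0,0]},
    {"hand": 0,"travel": [-7.9,0,0.4],"twist": [0,0,0]},
    {"hand": 0,"travel": [-8.2,0,0.65],"twist": [0,0,0]},
    {"hand": 0,"travel": [-8.2,0,0.65],"twist": [0,0,0]},
    {"hand": 0,"travel": [-8.2,0,0.65],"twist": [0,0,0]}
  ]
}}

```text
t: 3.85
ee_pos: [570.1, 183.2, 92.9]
eef_rot: [[-0.999, 0.039, -0.0], [0.039, 0.999, -0.0], [0.0, -0.0, -1.0]]
wrist_force: [-0.4, -0.3, 0.3]
opening: 0.9
finger_force: 0.0
```

Run:
```python
from h import *
for n in('scene','top'):
    d=snap(n); A=d['color'][150:260,200:360] if n=='scene' else d['color'][170:310,200:360]
    cv2.imwrite(f'pics/c_{n}.png',cv2.resize(A,None,fx=4,fy=4,interpolation=cv2.INTER_CUBIC))
```

```text
(no output)
```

View pics/c_scene.png

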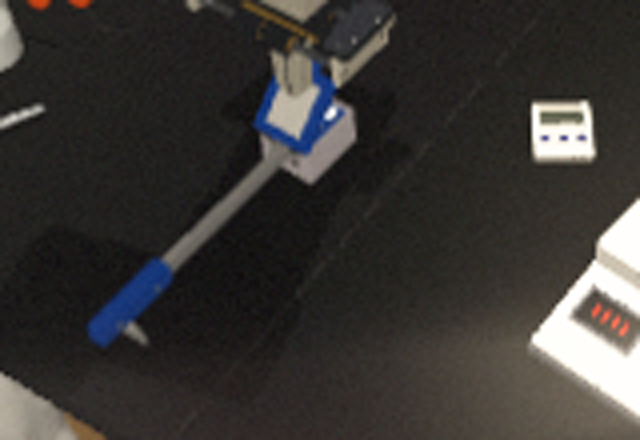

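The lid (crop about 295,105) is following the fingers at roughly 45°. I'll continue down to nearly shut.

Emit:
{"api": "jog_arm", "payload": {
  "rows": [
    {"hand": 0,"travel": [-0.3,0,0.25],"twist": [0,0,0]},
    {"hand": 0,"travel": [-0.6,0,0.5],"twist": [0,0,0]},
    {"hand": 0,"travel": [-0.9,0,0.8],"twist": [0,0,0]},
    {"hand": 0,"travel": [-1.15,0,1.1],"twist": [0,0,0]},
    {"hand": 0,"travel": [-1.35,0,1.3],"twist": [0,0,0]},
    {"hand": 0,"travel": [-1.5,0,1.5],"twist": [0,0,0]},
    {"hand": 0,"travel": [-1.75,0,1.95],"twist": [0,0,0]},
    {"hand": 0,"travel": [-1.9,0,2.2],"twist": [0,0,0]},
    {"hand": 0,"travel": [-2,0,2.45],"twist": [0,0,0]},
    {"hand": 0,"travel": [-2.1,0,2.7],"twist": [0,0,0]},
    {"hand": 0,"travel": [-2.2,0,2.9],"twist": [0,0,0]},
    {"hand": 0,"travel": [-2.3,0,3.2],"twist": [0,0,0]},
    {"hand": 0,"travel": [-2.35,0,3.5],"twist": [0,0,0]},
    {"hand": 0,"travel": [-2.4,0,3.7],"twist": [0,0,0]},
    {"hand": 0,"travel": [-2.4,0,3.8],"twist": [0,0,0]},
    {"hand": 0,"travel": [-2.4,0,3.8],"twist": [0,0,0]},
    {"hand": 0,"travel": [-2.4,0,3.8],"twist": [0,0,0]}
  ]
}}

```text
t: 5.37
ee_pos: [594.1, 182.4, 55.1]
eef_rot: [[-0.999, 0.039, -0.0], [0.039, 0.999, -0.0], [0.0, -0.0, -1.0]]
wrist_force: [-0.4, 0.5, 0.6]
opening: 0.3
finger_force: 0.0
```

Now I press down in small steps and watch the force.

Emit:
{"api": "jog_arm", "payload": {
  "rows": [
    {"hand": 0,"travel": [0,0,0.1],"twist": [0,0,0]},
    {"hand": 0,"travel": [0,0,0.2],"twist": [0,0,0]},
    {"hand": 0,"travel": [0,0,0.2],"twist": [0,0,0]},
    {"hand": 0,"travel": [0,0,0.2],"twist": [0,0,0]}
  ]
}}

```text
t: 5.7
ee_pos: [594.3, 182.4, 53.7]
eef_rot: [[-0.999, 0.039, 0.001], [0.039, 0.999, 0.0], [-0.001, 0.0, -1.0]]
wrist_force: [-1.6, 0.1, 5.5]
opening: 0.5
finger_force: 2.7
```

Emit:
{"api": "jog_arm", "payload": {
  "rows": [
    {"hand": 0,"travel": [0,0,0.1],"twist": [0,0,0]},
    {"hand": 0,"travel": [0,0,0.1],"twist": [0,0,0]},
    {"hand": 0,"travel": [0,0,0.1],"twist": [0,0,0]}
  ]
}}

```text
t: 5.95
ee_pos: [594.4, 182.4, 53.5]
eef_rot: [[-0.999, 0.039, 0.001], [0.039, 0.999, 0.0], [-0.001, 0.0, -1.0]]
wrist_force: [-5.1, -0.7, 13.2]
opening: 0.2
finger_force: 6.7
```

Emit:
{"api": "jog_arm", "payload": {
  "rows": [
    {"hand": 0,"travel": [0,0,0.1],"twist": [0,0,0]},
    {"hand": 0,"travel": [0,0,0.1],"twist": [0,0,0]},
    {"hand": 0,"travel": [0,0,0.1],"twist": [0,0,0]}
  ]
}}

```text
t: 6.2
ee_pos: [594.4, 182.5, 53.3]
eef_rot: [[-0.999, 0.039, 0.001], [0.039, 0.999, 0.0], [-0.001, 0.0, -1.0]]
wrist_force: [-7.8, -2.2, 21.8]
opening: 0.6
finger_force: 10.7
```

Emit:
{"api": "jog_arm", "payload": {
  "rows": [
    {"hand": 0,"travel": [0,0,-2],"twist": [0,0,0]},
    {"hand": 0,"travel": [0,0,-5],"twist": [0,0,0]},
    {"hand": 0,"travel": [0,0,-9],"twist": [0,0,0]},
    {"hand": 0,"travel": [0,0,-13],"twist": [0,0,0]},
    {"hand": 0,"travel": [-1,0,-17],"twist": [0,0,0]},
    {"hand": 0,"travel": [-4.5,0,-17],"twist": [0,0,0]},
    {"hand": 0,"travel": [-4.5,0,-17],"twist": [0,0,0]},
    {"hand": 0,"travel": [-4.5,0,-17],"twist": [0,0,0]},
    {"hand": 0,"travel": [-4.5,0,-17],"twist": [0,0,0]}
  ]
}}

```text
t: 6.95
ee_pos: [638.3, 180.6, 220.3]
eef_rot: [[-0.999, 0.039, -0.002], [0.039, 0.999, -0.0], [0.002, -0.0, -1.0]]
wrist_force: [-0.1, 0.8, 0.3]
opening: 0.5
finger_force: 0.0
```

Run:
```python
from h import *
import pickle
s=manip.state(); print(s['t'],s['ee_pos'],np.abs(s['qvel']).max())
d=snap('wrist'); save(d,'w2'); pickle.dump(d,open('w2.pkl','wb'))
go((645,-220,225),-6.5)
```

```text
6.95 [638.28979136 180.55362365 220.30088253] 0.817443784274473
travel cm [ -2.24 -40.01  -0.46] twist [-0.    -0.002  0.075]
```

View pics/w2.png

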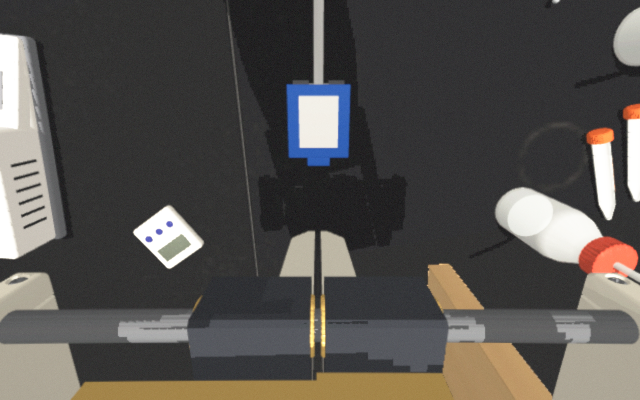

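The lid is shut flat: blue from (287,84) to (350,157) with the tab at (318,161). I'll move over the heater to look at it, and compute the carrier pose from this view afterwards.

Emit:
{"api": "jog_arm", "payload": {
  "rows": [
    {"hand": 0.6,"travel": [-0.7,-10,0],"twist": [0,0,0.075]},
    {"hand": 0.6,"travel": [-1.2,-20,0],"twist": [0,0,0.075]},
    {"hand": 0.6,"travel": [-1.7,-30,0],"twist": [0,0,0.075]},
    {"hand": 0.6,"travel": [-2.2,-40,0],"twist": [0,0,0.075]},
    {"hand": 0,"travel": [-2.2,-40,0],"twist": [0,0,0.075]},
    {"hand": 0,"travel": [-2.2,-40,0],"twist": [0,0,0.075]},
    {"hand": 0,"travel": [-2.2,-40,0],"twist": [0,0,0.075]},
    {"hand": 0,"travel": [-2.2,-40,0],"twist": [0,0,0.075]},
    {"hand": 0,"travel": [-2.2,-40,0],"twist": [0,0,0.075]},
    {"hand": 0,"travel": [-2.2,-40,0],"twist": [0,0,0.075]},
    {"hand": 0,"travel": [-2.2,-40,0],"twist": [0,0,0.075]},
    {"hand": 0,"travel": [-2.2,-40,0],"twist": [0,0,0.075]},
    {"hand": 0,"travel": [-2.2,-40,0],"twist": [0,0,0.075]},
    {"hand": 0,"travel": [-2.2,-40,0],"twist": [0,0,0.075]},
    {"hand": 0,"travel": [-2.2,-40,0],"twist": [0,0,0.075]},
    {"hand": 0,"travel": [-2.2,-40,0],"twist": [0,0,0.075]}
  ]
}}

```text
t: 8.33
ee_pos: [645.7, -218.8, 221.3]
eef_rot: [[-0.994, 0.112, 0.0], [0.112, 0.994, 0.0], [-0.0, 0.0, -1.0]]
wrist_force: [-0.7, -0.5, 0.0]
opening: 0.2
finger_force: 0.0
```

Run:
```python
from h import *
import pickle
s=manip.state(); print(s['t'],s['ee_pos'],np.abs(s['qvel']).max())
d=snap('wrist'); pickle.dump(d,open('w3.pkl','wb'))
cv2.imwrite('pics/w3.png',cv2.resize(d['color'][:280,180:460],None,fx=2,fy=2,interpolation=cv2.INTER_CUBIC))
d=pickle.load(open('w2.pkl','rb')); hsv=cv2.cvtColor(d['color'],cv2.COLOR_BGR2HSV)
b=((hsv[...,0]>100)&(hsv[...,0]<130)&(hsv[...,1]>140)&(hsv[...,2]>80)).astype(np.uint8); b[200:]=0; b[:,:270]=0; b[:,370:]=0
k=np.ones((5,5),np.uint8); c=max(cv2.findContours(b,0,2)[0],key=cv2.contourArea)
P=plane(d,c.reshape(-1,2),54)
r=Rn.from_euler('z',-2.2,degrees=True).as_matrix()
Q=(P-[578,183.8,54])@r
print('lid in carrier guess frame',Q.min(0).round(1),Q.max(0).round(1))
m=(Q[:,0]>-25)&(Q[:,0]<25)
for sgn in(1,-1):
    q=P[m&(Q[:,1]*sgn>20)]; f=np.polyfit(q[:,0],q[:,1],1); print(np.degrees(np.arctan(f[0])),np.polyval(f,578))
C,_=cloud(d,b); print('lid z',np.percentile(C[:,2],[5,50,95]))
f=hsv[...,2]
uv=[]
for v in range(5,75,5):
    kk=np.nonzero(f[v,305:330]>100)[0]; uv.append((305+kk.mean(),v))
B=plane(d,uv,38); f=np.polyfit(B[:,0],B[:,1],1); print('bar',np.degrees(np.arctan(f[0])),np.polyval(f,[496,578]))
```

```text
8.3333 [ 645.69008453 -218.82088249  221.28821033] 0.2607011938678468
lid in carrier guess frame [-34.4 -32.4   0. ] [47.5 31.9  0. ]
-2.2260184335661415 215.22048707214785
-2.39103436982728 151.91643451451498
lid z [51.59989541 53.02236354 54.24536767]
bar -1.9435279669485337 [186.86465177 184.08206555]
```

View pics/w3.png

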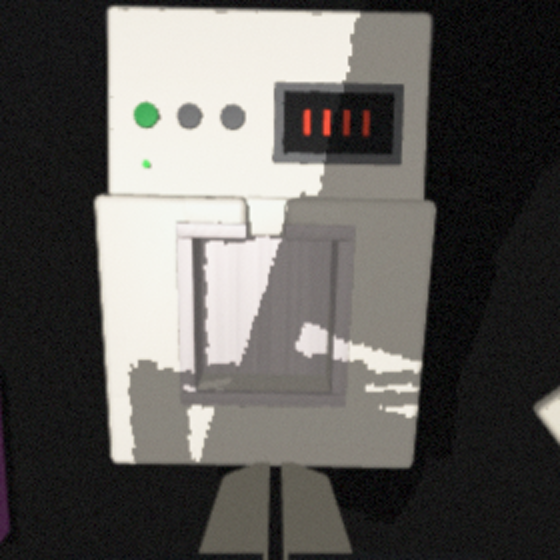

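The view shows the well's inner rim at crop corners of about (195,238), (338,240), (333,390) and (197,392), and the slot at crop columns 245-288, row about 220. The panel side is up. Depth will give the hole boundary more cleanly than the shadows.

Run:
```python
from h import *
import pickle
d=pickle.load(open('w3.pkl','rb'))
C,uv=cloud(d); Z=np.full((400,640),np.nan); Z[uv[:,1],uv[:,0]]=C[:,2]
Z=cv2.medianBlur(Z.astype(np.float32),3)
for r in(110,150): print(r,[int(x) if x==x else -1 for x in Z[r,225:405:4]])
print('col 313',[int(x) if x==x else -1 for x in Z[85:240:3,313]]); print('col 340',[int(x) if x==x else -1 for x in Z[85:240:3,340]])
hole=(Z<69).astype(np.uint8); roi=np.zeros_like(hole); roi[118:200,262:360]=1; hole&=roi   # rows start below slot
n,l,st,c=cv2.connectedComponentsWithStats(hole); i=1+st[1:,4].argmax(); print(st[i])
cn=max(cv2.findContours((l==i).astype(np.uint8),0,2)[0],key=cv2.contourArea).reshape(-1,2)
P=plane(d,cn,77); rect=cv2.minAreaRect(P[:,:2].astype(np.float32)); print('hole rect',rect)
# block top
blk=((Z>64)&(Z<90)).astype(np.uint8); blk[232:]=0; blk[:,:220]=0;blk[:,405:]=0
blk=cv2.morphologyEx(blk,cv2.MORPH_CLOSE,np.ones((61,61),np.uint8))
cn=max(cv2.findContours(blk,0,2)[0],key=cv2.contourArea).reshape(-1,2); P=plane(d,cn,73); print('block',cv2.minAreaRect(P[:,:2].astype(np.float32)),P.min(0),P.max(0))
# base/panel outline at front: side edges from brightness
g=cv2.cvtColor(d['color'],cv2.COLOR_BGR2GRAY)
for nm,z in(('L',0),('R',0)):
  e=[]
  for v in range(15,90,5):
    k=np.nonzero(g[v,200:420]>70)[0]+200; e.append((k.min() if nm=='L' else k.max(),v))
  p=plane(d,e,30); f=np.polyfit(p[:,0],p[:,1],1); print(nm,np.degrees(np.arctan(f[0])),np.polyval(f,[530]))
```

```text
110 [0, 73, 74, 74, 74, 74, 74, 74, 74, 74, 74, 74, 74, 74, 74, 74, 74, 73, 74, 73, 56, 56, 57, 56, 57, 73, 74, 75, 74, 74, 74, 74, 74, 75, 74, 74, 74, 74, 74, 74, 74, 74, 74, 0, 0]
150 [0, 0, 74, 74, 74, 75, 75, 74, 75, 74, 74, 76, 76, 72, 41, 40, 40, 40, 40, 41, 41, 40, 40, 40, 40, 40, 40, 40, 39, 40, 50, 76, 76, 75, 74, 74, 74, 74, 74, 74, 74, 74, 72, 0, 0]
col 313 [42, 43, 43, 44, 45, 56, 56, 56, 57, 57, 56, 41, 40, 40, 40, 41, 40, 40, 40, 40, 40, 40, 40, 41, 40, 40, 40, 40, 40, 40, 41, 40, 40, 40, 40, 52, 63, 73, 76, 76, 74, 74, 74, 75, 74, 74, 74, 74, 74, 222, 225, 229]
col 340 [42, 43, 43, 44, 45, 71, 74, 74, 74, 74, 76, 76, 40, 40, 40, 40, 40, 40, 40, 40, 40, 40, 40, 40, 40, 40, 40, 40, 40, 40, 41, 40, 40, 40, 41, 50, 61, 72, 76, 76, 75, 74, 74, 74, 74, 74, 74, 74, 74, 74, 0, 229]
[ 277  118   71   78 5174]
hole rect ((620.413818359375, -221.5115509033203), (68.2999038696289, 77.0855941772461), 82.42252349853516)
block ((633.1328735351562, -223.23898315429688), (162.60951232910156, 139.423583984375), 82.53255462646484) [ 554.64431336 -311.98680809   73.        ] [ 709.95048688 -134.62112444   73.        ]
L -10.117470618389632 [-294.23268433]
R -5.376939664536379 [-126.83371488]
```

Heater origin is (620.2,-221.6), yaw -7.5°. The carrier's balance point is (496.5,186.9), yaw -2.2°.

Run:
```python
from h import *
go((496.5,186.9,120),-2.2)
```

```text
travel cm [19.39 38.66 10.12] twist [-0.     0.    -0.074]
```

Emit:
{"api": "jog_arm", "payload": {
  "rows": [
    {"hand": 0.6,"travel": [5,10,0],"twist": [0,0,-0.02]},
    {"hand": 0.6,"travel": [10,20,0],"twist": [0,0,-0.04]},
    {"hand": 0.6,"travel": [15,30,0],"twist": [0,0,-0.06]},
    {"hand": 0.6,"travel": [19.4,38.7,0],"twist": [0,0,-0.074]},
    {"hand": 0.6,"travel": [19.4,38.7,0],"twist": [0,0,-0.074]},
    {"hand": 0.6,"travel": [19.4,38.7,0],"twist": [0,0,-0.074]},
    {"hand": 0.6,"travel": [19.4,38.7,0],"twist": [0,0,-0.074]},
    {"hand": 0.6,"travel": [19.4,38.7,0],"twist": [0,0,-0.074]},
    {"hand": 0.6,"travel": [19.4,38.7,0],"twist": [0,0,-0.074]},
    {"hand": 0.6,"travel": [19.4,38.7,0],"twist": [0,0,-0.074]},
    {"hand": 0.6,"travel": [19.4,38.7,0],"twist": [0,0,-0.074]},
    {"hand": 0.6,"travel": [19.4,38.7,5],"twist": [0,0,-0.074]},
    {"hand": 0.6,"travel": [19.4,38.7,10.1],"twist": [0,0,-0.074]},
    {"hand": 0.6,"travel": [19.4,38.7,10.1],"twist": [0,0,-0.074]},
    {"hand": 0.6,"travel": [19.4,38.7,10.1],"twist": [0,0,-0.074]},
    {"hand": 0.6,"travel": [19.4,38.7,10.1],"twist": [0,0,-0.074]},
    {"hand": 0.6,"travel": [19.4,38.7,10.1],"twist": [0,0,-0.074]},
    {"hand": 0.6,"travel": [19.4,38.7,10.1],"twist": [0,0,-0.074]}
  ]
}}

```text
t: 9.88
ee_pos: [497.8, 186.9, 122.0]
eef_rot: [[-0.999, 0.04, 0.003], [0.04, 0.999, 0.001], [-0.003, 0.001, -1.0]]
wrist_force: [-0.3, 0.6, 0.1]
opening: 55.8
finger_force: 0.0
```

Run:
```python
from h import *
s=manip.state(); go((496.5,186.9,11),-2.2); print(s['ee_pos'],s['opening'])
# check the bar is still where it was (wrist: grip front edge)
d=snap('wrist'); hsv=cv2.cvtColor(d['color'],cv2.COLOR_BGR2HSV)
b=(hsv[...,0]>100)&(hsv[...,0]<130)&(hsv[...,1]>140)&(hsv[...,2]>50)
n,l,st,c=cv2.connectedComponentsWithStats(b.astype(np.uint8)); i=1+st[1:,4].argmax(); print(st[i])
v=st[i,1]+st[i,3]-.5; print('grip front',plane(d,[(c[i][0],v)],43).round(1))
```

```text
travel cm [ 1.60e-01 -1.00e-02  1.11e+01] twist [ 0.001  0.003 -0.001]
[497.80151561 186.87646266 121.98636805] 55.81438056409986
[ 279  254   77   54 1836]
grip front [[599.5 182.7  43. ]]
```

Emit:
{"api": "jog_arm", "payload": {
  "rows": [
    {"hand": 0.6,"travel": [0.05,0,3],"twist": [0,0,0]},
    {"hand": 0.6,"travel": [0.05,0,6],"twist": [0,0,0]},
    {"hand": 0.6,"travel": [0.05,0,8],"twist": [0,0,0]},
    {"hand": 0.6,"travel": [0.05,0,9.5],"twist": [0,0,0]},
    {"hand": 0.6,"travel": [0.05,0,10.5],"twist": [0,0,0]},
    {"hand": 0.6,"travel": [0.05,0,10.5],"twist": [0,0,0]},
    {"hand": 0.6,"travel": [0.05,0,10.5],"twist": [0,0,0]},
    {"hand": 0.6,"travel": [0.05,0,10.5],"twist": [0,0,0]},
    {"hand": 0.6,"travel": [0.05,0,10.5],"twist": [0,0,0]}
  ]
}}

```text
t: 10.68
ee_pos: [497.0, 186.8, 16.3]
eef_rot: [[-0.999, 0.04, 0.002], [0.04, 0.999, 0.001], [-0.002, 0.001, -1.0]]
wrist_force: [-0.7, -0.3, -0.3]
opening: 55.7
finger_force: 0.0
```

Run:
```python
from h import *
s=manip.state(); go((496.5,186.9,11),-2.2); print(s['ee_pos'],s['opening'],s['wrist_force'])
d=snap('wrist'); save(d,'w4'); hsv=cv2.cvtColor(d['color'],cv2.COLOR_BGR2HSV)
b=(hsv[...,0]>100)&(hsv[...,0]<130)&(hsv[...,1]>140)&(hsv[...,2]>50)
n,l,st,c=cv2.connectedComponentsWithStats(b.astype(np.uint8))
for i in range(1,n):
    if st[i,4]>100: print(st[i], plane(d,[(c[i][0],st[i,1]+st[i,3]-.5)],43).round(1))
```

```text
travel cm [0.05 0.01 0.53] twist [ 0.001  0.002 -0.001]
[497.01771436 186.80516558  16.32037254] 55.70271959404661 [-0.74581766 -0.25013565 -0.28034697]
[ 256  350  124   30 2534] [[565.4 184.   43. ]]
```

View pics/w4.png

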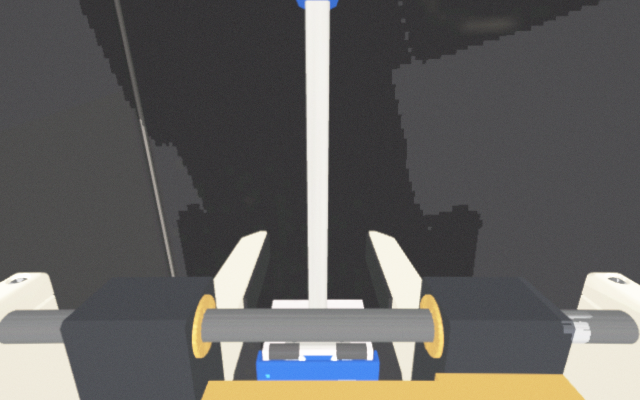

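The bar (cols 307-329) lies midway between the open fingers (inner faces about 262 and 372), with the shut lid below at row 365. I'll lower the last 5 mm and close.

Emit:
{"api": "jog_arm", "payload": {
  "rows": [
    {"hand": 0.6,"travel": [0.05,0,0.5],"twist": [0,0.002,0]},
    {"hand": 0.6,"travel": [0.05,0,0.5],"twist": [0,0.002,0]},
    {"hand": 0.6,"travel": [0.05,0,0.5],"twist": [0,0.002,0]},
    {"hand": 0,"travel": [0.05,0,0.5],"twist": [0,0.002,0]},
    {"hand": 0,"travel": [0.05,0,0.5],"twist": [0,0.002,0]},
    {"hand": 0,"travel": [0.05,0,0.5],"twist": [0,0.002,0]},
    {"hand": 0,"travel": [0.05,0,0.5],"twist": [0,0.002,0]},
    {"hand": 0,"travel": [0.05,0,0.5],"twist": [0,0.002,0]},
    {"hand": 0,"travel": [0.05,0,0.5],"twist": [0,0.002,0]},
    {"hand": 0,"travel": [0.05,0,0.5],"twist": [0,0.002,0]},
    {"hand": 0,"travel": [0.05,0,0.5],"twist": [0,0.002,0]},
    {"hand": 0,"travel": [0.05,0,0.5],"twist": [0,0.002,0]},
    {"hand": 0,"travel": [0.05,0,0.5],"twist": [0,0.002,0]}
  ]
}}

```text
t: 11.82
ee_pos: [495.8, 186.6, 10.2]
eef_rot: [[-0.999, 0.04, -0.002], [0.04, 0.999, 0.0], [0.002, 0.0, -1.0]]
wrist_force: [-0.6, 1.3, -0.5]
opening: 9.6
finger_force: 30.0
```

Gripped at 9.6 mm and 30 N. I'll lift gently and check the level.

Emit:
{"api": "jog_arm", "payload": {
  "rows": [
    {"hand": 0,"travel": [0,0,-0.3],"twist": [0,0,0]},
    {"hand": 0,"travel": [0,0,-0.8],"twist": [0,0,0]},
    {"hand": 0,"travel": [0,0,-1.5],"twist": [0,0,0]},
    {"hand": 0,"travel": [0,0,-2.5],"twist": [0,0,0]},
    {"hand": 0,"travel": [0,0,-4],"twist": [0,0,0]},
    {"hand": 0,"travel": [0,0,-5.5],"twist": [0,0,0]},
    {"hand": 0,"travel": [0,0,-7],"twist": [0,0,0]},
    {"hand": 0,"travel": [0,0,-8.5],"twist": [0,0,0]},
    {"hand": 0,"travel": [0,0,-10],"twist": [0,0,0]},
    {"hand": 0,"travel": [0,0,-11.5],"twist": [0,0,0]},
    {"hand": 0,"travel": [0,0,-13],"twist": [0,0,0]},
    {"hand": 0,"travel": [0,0,-14],"twist": [0,0,0]},
    {"hand": 0,"travel": [0,0,-14],"twist": [0,0,0]},
    {"hand": 0,"travel": [0,0,-14],"twist": [0,0,0]},
    {"hand": 0,"travel": [0,0,-14],"twist": [0,0,0]}
  ]
}}

```text
t: 13.07
ee_pos: [495.5, 186.5, 149.5]
eef_rot: [[-0.999, 0.04, -0.003], [0.04, 0.999, -0.0], [0.003, -0.0, -1.0]]
wrist_force: [0.3, 0.0, -6.5]
opening: 9.6
finger_force: 30.0
```

```bash
cat > lev.py <<'E'
from h import *
def level(d=None):
    d=d or snap('wrist'); s=manip.state(); R=np.array(s['eef_rot'])
    hsv=cv2.cvtColor(d['color'],cv2.COLOR_BGR2HSV); m=np.zeros(hsv.shape[:2],bool); m[5:230,300:335]=1
    C,uv=cloud(d,m); T=(C-s['ee_pos'])@R   # tool coords
    k=(abs(T[:,1])<3.5)&(abs(T[:,2]+27)<25)&(T[:,0]>20)&(T[:,0]<118)
    f=np.polyfit(T[k,0],T[k,2],1); g=np.polyfit(C[k,0],C[k,2],1)
    print('bar: n',k.sum(),'slope in tool deg',np.degrees(np.arctan(f[0])).round(2),'z at 0',f[1].round(1),'world dz/dx deg',np.degrees(np.arctan(g[0])).round(2))
    h=np.polyfit(C[k,0],C[k,1],1); print('bar yaw',np.degrees(np.arctan(h[0])))
E
python3 - <<'E'
from lev import *
s=manip.state(); print(s['t'],s['ee_pos'],s['opening'],s['wrist_force'],s['ft_torque'])
level()
go((538.7,-210.9,150),-7.5)
t=snap('top'); C,uv=cloud(t); m=(uv[:,0]>235)&(uv[:,0]<285)&(uv[:,1]>150)&(uv[:,1]<320)&(C[:,2]>100)&(C[:,2]<220)
c=C[m]
for x0 in range(270,660,20):
    q=c[(c[:,0]>=x0)&(c[:,0]<x0+20)]
    if len(q)>3: print(x0,len(q),np.median(q,0).round(1))
E
```

```text
13.0667 [495.50727922 186.48321186 149.46347097] 9.55247694114269 [ 0.32251901  0.00786259 -6.49627687] [ 0.00489884 -0.00339822  0.04527787]
bar: n 3683 slope in tool deg 0.11 z at 0 -27.6 world dz/dx deg -0.09
bar yaw -2.328240875910314
travel cm [ -5.9  -39.53  -0.08] twist [-0.001 -0.004  0.091]
530 10 [544.8 153.8 183.4]
550 40 [561.  153.3 191.2]
570 95 [583.4 163.6 191.9]
590 157 [599.4 180.6 192.6]
610 81 [614.4 183.2 192.9]
```

Lifted level (0.1°). I'll carry it to the heater at this height.

Emit:
{"api": "jog_arm", "payload": {
  "rows": [
    {"hand": 0,"travel": [-0.1,-0.8,0],"twist": [0,0,0]},
    {"hand": 0,"travel": [-0.3,-2.2,0],"twist": [0,0,0.01]},
    {"hand": 0,"travel": [-0.6,-4,0],"twist": [0,0,0.015]},
    {"hand": 0,"travel": [-1,-6.5,0],"twist": [0,0,0.02]},
    {"hand": 0,"travel": [-1.4,-9.3,0],"twist": [0,0,0.025]},
    {"hand": 0,"travel": [-1.8,-12.1,0],"twist": [0,0,0.03]},
    {"hand": 0,"travel": [-2.2,-14.9,0],"twist": [0,0,0.035]},
    {"hand": 0,"travel": [-2.6,-17.7,0],"twist": [0,0,0.04]},
    {"hand": 0,"travel": [-3,-20.5,0],"twist": [0,0,0.045]},
    {"hand": 0,"travel": [-3.4,-23.3,0],"twist": [0,0,0.05]},
    {"hand": 0,"travel": [-3.9,-26.1,0],"twist": [0,0,0.055]},
    {"hand": 0,"travel": [-4.3,-28.9,0],"twist": [0,0,0.06]},
    {"hand": 0,"travel": [-4.7,-31.7,0],"twist": [0,0,0.07]},
    {"hand": 0,"travel": [-5.1,-34.2,0],"twist": [0,0,0.08]},
    {"hand": 0,"travel": [-5.4,-36.4,0],"twist": [0,0,0.085]},
    {"hand": 0,"travel": [-5.7,-38.2,0],"twist": [0,0,0.09]},
    {"hand": 0,"travel": [-5.8,-39.2,0],"twist": [0,0,0.091]},
    {"hand": 0,"travel": [-5.85,-39.5,0],"twist": [0,0,0.091]},
    {"hand": 0,"travel": [-5.85,-39.5,0],"twist": [0,0,0.091]},
    {"hand": 0,"travel": [-5.85,-39.5,0],"twist": [0,0,0.091]}
  ]
}}

```text
t: 14.83
ee_pos: [538.5, -209.6, 149.7]
eef_rot: [[-0.992, 0.13, -0.003], [0.13, 0.992, 0.001], [0.003, 0.0, -1.0]]
wrist_force: [0.4, 0.4, -5.9]
opening: 9.7
finger_force: 30.0
```

```bash
cat > chk.py <<'E'
from lev import *
s=manip.state(); R=np.array(s['eef_rot']); print(s['t'],s['ee_pos'].round(1) if hasattr(s['ee_pos'],'round') else s['ee_pos'],s['opening'],s['wrist_force'],np.abs(s['qvel']).max())
d=snap('wrist'); level(d)
hsv=cv2.cvtColor(d['color'],cv2.COLOR_BGR2HSV)
b=(hsv[:40,290:345,0]>100)&(hsv[:40,290:345,0]<130)&(hsv[:40,290:345,1]>140)
v=np.nonzero(b.sum(1)>10)[0].max(); zt=s['ee_pos'][2]+19.6+13
p=plane(d,[(317.5,v+.5)],zt)[0]; print('grip front tool',((p-s['ee_pos'])@R).round(1),'=> origin ahead',203-((p-s['ee_pos'])@R)[0])
t=snap('top'); h=cv2.cvtColor(t['color'],cv2.COLOR_BGR2HSV)
b=((h[...,0]>100)&(h[...,0]<130)&(h[...,1]>120)&(h[...,2]>60)).astype(np.uint8); b[:,:340]=0;b[:,430:]=0
n,l,st,c=cv2.connectedComponentsWithStats(b)
for i in range(1,n):
    if st[i,4]>40:
        ys,xs=np.nonzero(l==i); P=plane(t,np.c_[xs,ys],s['ee_pos'][2]+43.6); print(st[i],P.mean(0).round(1),cv2.minAreaRect(P[:,:2].astype(np.float32)))
go((537.9,-210.8,117.4),-7.5)
E
python3 chk.py
```

```text
14.8333 [ 538.5 -209.6  149.7] 9.713794407177732 [ 0.38628101  0.39227715 -5.85836819] 0.6435069702920965
bar: n 3667 slope in tool deg 0.15 z at 0 -27.3 world dz/dx deg -0.0
bar yaw -7.377860273646164
grip front tool [116.3  -0.  -32.3] => origin ahead 86.67128225488914
[380 166  22  17 128] [ 649.5 -218.9  193.3] ((645.2835693359375, -218.9700164794922), (42.36112594604492, 68.93870544433594), 10.121025085449219)
travel cm [ 0.05 -0.15  3.26] twist [ 0.    -0.002  0.001]
```

Run:
```python
from h import *
s=manip.state(); R=np.array(s['eef_rot']); r=Rd(-7.5); 
for n,(u0,u1,v0,v1) in(('top',(340,430,130,230)),('scene',(320,430,120,260))):
    t=snap(n); h=cv2.cvtColor(t['color'],cv2.COLOR_BGR2HSV)
    b=((h[...,0]>100)&(h[...,0]<130)&(h[...,1]>120)&(h[...,2]>60)).astype(np.uint8)
    m=np.zeros_like(b); m[v0:v1,u0:u1]=1; b&=m
    nn,l,st,c=cv2.connectedComponentsWithStats(b); i=1+st[1:,4].argmax(); print(n,st[i])
    big=cv2.resize(t['color'][v0:v1,u0:u1],None,fx=5,fy=5,interpolation=cv2.INTER_CUBIC); 
    if n=='top': A=big
    else: A=np.hstack([cv2.resize(A,(400,444)),cv2.resize(big,(400,509))[:444]])
    ys,xs=np.nonzero(l==i); P=plane(t,np.c_[xs,ys],s['ee_pos'][2]+43.6)
    T=(P-s['ee_pos'])@r*[-1,1,1]  # ahead, left from TCP along carrier
    for a,k in(('y>15',T[:,1]>15),('y<-15',T[:,1]<-15),('mid',abs(T[:,1])<6)): 
        if k.any(): print(a,'ahead',T[k,0].min().round(1),T[k,0].max().round(1))
    k=T[:,0]>80; print('left',T[k,1].min().round(1),T[k,1].max().round(1))
cv2.imwrite('pics/hold.png',A)
```

```text
top [380 166  22  16 127]
y>15 ahead 79.3 120.5
y<-15 ahead 95.3 119.7
mid ahead 112.8 129.3
left -30.0 32.5
scene [323 232  22  25 205]
y<-15 ahead -221.5 -134.3
mid ahead -217.6 -126.8Traceback (most recent call last):
  File "<stdin>", line 15, in <module>
    return umr_minimum(a, axis, None, out, keepdims, initial, where)
ValueError: zero-size array to reduction operation minimum which has no identity
```

The top view puts the box centre 82-83 mm ahead of the grip, as intended. I'll lower to 3 cm above the rim with a small correction.

Emit:
{"api": "jog_arm", "payload": {
  "rows": [
    {"hand": 0,"travel": [0.08,-0.2,0.2],"twist": [0,0,0]},
    {"hand": 0,"travel": [0.08,-0.2,0.5],"twist": [0,0,0]},
    {"hand": 0,"travel": [0.08,-0.2,1],"twist": [0,0,0]},
    {"hand": 0,"travel": [0.08,-0.2,1.5],"twist": [0,0,0]},
    {"hand": 0,"travel": [0.08,-0.2,2],"twist": [0,0,0]},
    {"hand": 0,"travel": [0.08,-0.2,2.5],"twist": [0,0,0]},
    {"hand": 0,"travel": [0.08,-0.2,2.9],"twist": [0,0,0]},
    {"hand": 0,"travel": [0.08,-0.2,3.1],"twist": [0,0,0]},
    {"hand": 0,"travel": [0.08,-0.2,3.2],"twist": [0,0,0]},
    {"hand": 0,"travel": [0.08,-0.2,3.2],"twist": [0,0,0]},
    {"hand": 0,"travel": [0.08,-0.2,3.2],"twist": [0,0,0]},
    {"hand": 0,"travel": [0.08,-0.2,3.2],"twist": [0,0,0]},
    {"hand": 0,"travel": [0.08,-0.2,3.2],"twist": [0,0,0]},
    {"hand": 0,"travel": [0.08,-0.2,3.2],"twist": [0,0,0]},
    {"hand": 0,"travel": [0.08,-0.2,3.2],"twist": [0,0,0]},
    {"hand": 0,"travel": [0.08,-0.2,3.2],"twist": [0,0,0]}
  ]
}}

```text
t: 16.37
ee_pos: [537.7, -212.2, 118.1]
eef_rot: [[-0.991, 0.13, -0.002], [0.13, 0.991, 0.0], [0.002, -0.0, -1.0]]
wrist_force: [0.6, -0.1, -6.9]
opening: 9.9
finger_force: 30.0
```

```bash
sed -i 's/537.9,-210.8/537.5,-211.4/' chk.py; python3 chk.py
python3 - <<'E'
from h import *
t=snap('top')['color'][140:250,330:440]; s=snap('scene')['color'][150:280,310:440]
cv2.imwrite('pics/hold.png',np.hstack([cv2.resize(x,(400,400),interpolation=cv2.INTER_CUBIC) for x in(t,s)]))
E
```

```text
16.3667 [ 537.7 -212.2  118.1] 9.921462385725311 [ 0.5831597  -0.11561919 -6.86078465] 0.12642043061075975
bar: n 3692 slope in tool deg 0.08 z at 0 -27.4 world dz/dx deg -0.03
bar yaw -7.4459661137212745
grip front tool [116.3  -0.  -32.4] => origin ahead 86.69222989521042
[380 168  21  16 121] [ 648.4 -222.2  161.7] ((644.942138671875, -223.57223510742188), (43.65701675415039, 65.02639770507812), 5.309683322906494)
travel cm [0.03 0.08 0.07] twist [-0.    -0.002  0.   ]
```

View pics/hold.png

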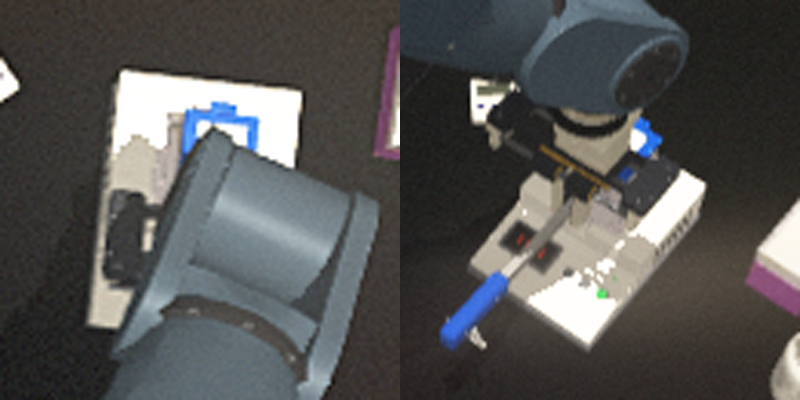

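The hold view shows the carrier over the heater, with the lid (left panel 220,130) above the well. The handle runs out over the panel to the blue grip (right panel 475,310). It is level to 0.1°, about 30 mm above the rim, within about 1 mm laterally, and still gripped at 30 N, so I'm handing it in.

```bash
python3 -c "
from rig import manip
print(manip.finish_job())"
```

```text
the job is handed in; nothing more can be done
None
```

The lid is shut, and the arm is holding the carrier level about 3 cm above the well with the handle over the slot; the job was handed in at about 16.5 s.

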